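# Release the pressure cap of a steam cleaner and set it on a plate

## Task

Open the steam cleaner for refilling: turn its pressure cap anticlockwise to the first stop without pressing, then press the cap down there and, keeping it pressed, turn it on past the stop until it is released. Lift the cap off and set it down gently, right side up, in the middle of the glass plate, then let go; leave the other things on the worktop where they are.

Things in the scene. Friction and masses are not known exactly. Their poses are not given: they have to be found in the camera images.
- steam_cleaner: the steam cleaner, a white rounded housing about 200 x 200 x 195 mm with grey carry handle, round gauge and switch, fixed to the worktop. Origin: centre of its underside; x points to its back, z up. Its filler neck leans forward, 26 degrees from vertical
- filler_neck: fixed steel neck under the cap. Origin: centre of the cap's lower rim while closed; z: along the neck's axis, outward, leaning 26 degrees to the front; x: to the back and up. The cap turns anticlockwise about z (positive, seen from its top): closed at 0, first stop 0.61 rad, past the step from 1.1 rad, free at 1.26 rad (tabs over gaps), last stop 1.30 rad; it is off once drawn 15 mm out along z
- pressure_cap: loose grey bayonet cap, 84 mm across, 53 mm high with its grip bar, 0.08 to 0.17 kg. Origin: centre of its lower rim, z out through the bar. Closed, its axes agree with the neck's. At the first stop push it in along -z by 5 mm or more (8 mm possible, bottoming is fine) and turn on while pressed; let go, it springs back up. It stands flat on its rim
- cap_grip (a point): middle of the cap's straight grip bar, on the cap's axis, 40 mm above its lower rim; axes as the cap's. The bar is 66 mm long along x, 16 mm thick along y and reaches from 24 mm (the cap's round top) to 53 mm above the rim
- side_plate: a loose round clear glass plate, 188 mm in diameter and 19 mm high, standing by itself left or right of the steam cleaner. Origin: centre of its underside; its level middle, 115 mm wide, is 7 mm above the worktop
- smoke_cup: smoked glass cup with a loop handle, 136 x 163 x 74 mm, at the other side; to be left alone. Origin: centre of its underside
- note_pad: small note pad 115 x 76 x 11 mm lying in front; to be left alone
- water_jug: clear jug 74 x 121 x 170 mm right of the steam cleaner; to be left alone. Origin: centre of its underside
- teaspoon: teaspoon with red handle, 132 mm, lying in front; to be left alone
- valve (a joint): spring valve in the neck under the cap, m: 0 with the cap at rest on the neck, 0.008 with the cap pressed fully in, -0.006 with the cap off. It pushes the cap out with 5 N at 0 and 8 N at 0.008
There are look-alikes about, which are no part of the job. Several things have the shape of the pressure_cap; the one meant has the colours described above. There is more than one size of the side_plate; the job needs the larger.

How it is judged (in metres and radians):
On the way, in this order (a step that is already met when the one before it is completed fails the run):
1. the cap is turned to its first stop (0.5 rad or more), not pressed (less than 3 mm down) (angle between the x axis of pressure_cap and the x axis of filler_neck, either way round between 0.5 and 0.75 rad and z of pressure_cap in the frame of filler_neck between -0.003 and 0.003 m), for 0.1 s.
2. the cap is pressed down by 4.5 mm or more at the first stop (under 0.75 rad) (z of pressure_cap in the frame of filler_neck below -0.0045 m and angle between the x axis of pressure_cap and the x axis of filler_neck, either way round below 0.75 rad), for 0.05 s.
3. the cap is turned past the stop (1.1 rad or more), still on the neck (angle between the x axis of pressure_cap and the x axis of filler_neck, either way round above 1.1 rad and distance between pressure_cap and filler_neck below 0.015 m), for 0.05 s.
4. the cap is off the neck (distance between pressure_cap and filler_neck above 0.05 m), for 0.05 s.
At the end, for the whole second after the job is handed in: The cap stands right side up (within 6 degrees) and at rest on the glass plate, its centre within 20 mm of the plate's, the plate lying flat (horizontal distance between pressure_cap and side_plate below 0.02 m and z of pressure_cap in the frame of side_plate below 0.02 m and contact force between pressure_cap and side_plate above 0.2 N and angle between pressure_cap's own z axis and vertical below 0.1 rad and angle between side_plate's own z axis and vertical below 0.05 rad and linear speed of pressure_cap below 0.02 m/s); the robot touches nothing.
It fails at once if the cap or the fingers strike or press the glass plate with more than 100 N (contact force between any of pressure_cap, the fingers and side_plate above 100 N).
It fails at once if the cap, once off the neck, is dropped: let go more than about 12 mm above the plate's middle (distance between pressure_cap and filler_neck above 0.05 m and contact force between the fingers and pressure_cap below 0.05 N and z of pressure_cap in the frame of side_plate above 0.019 m).
It fails at once if another thing is shifted by more than 30 mm (distance of any of smoke_cup, note_pad, water_jug, teaspoon from where it was at the start of the episode above 0.03 m).
It also fails if it takes over 48 s, if anything falls off the work surface, if the arm or the gripper's body presses on something with over 40 N, if the wrist force passes 120 N, or if a joint passes its speed limit or range.

## Robot

A 7-joint arm with a two-finger parallel gripper is mounted at the origin on a cart in front of the work surface, level with it; the furniture and walls round the work are solid. World frame = base frame: x ahead of the robot, y to its left, z up, the work surface at z = 0. Lengths are in mm, angles in rad, forces in N, time in s.
With the tool pointing down it reaches from about 400 to 925 mm from the base axis. Payload 5.6 kg.
Tool frame: the origin (TCP) lies between the finger pads; the fingertips stand 17 mm ahead of it and the grasp point (between the pads) lies 2 mm behind it; y points along the fingers, x is the direction in which the jaws open and shut, and the axes are right-handed (so a half turn about y gives the same grasp; the last joint's range is limited). The gripper opens to 85 mm and grips with 20 to 120 N. Pads are 22 mm wide; open, the fingers measure 114 mm over their backs; the gripper's body (76 mm by 85 mm) begins 54 mm behind the grasp point. The pads swing forward as they close: fully open they stand 13 mm farther back than shut.
Start: joints at [-1.253, 0.468, -0.012, 1.603, 0.006, 1.071, -0.056], TCP at [229.504, 608.141, 248.29] pointing down, gripper open.
Joint ranges: [-2.53, 2.53], [-0.31, 2.02], [-1.57, 1.55], [0.28, 2.44], [-1.29, 4.43], [0.15, 1.84], [-2.92, 2.92]. Speed limits (rad/s): [2.57, 2.57, 3.14, 3.14, 3.14, 3.14, 3.14].

## Interface

Orientations are given as a unit quaternion [x, y, z, w].
In Python, from bench import arm gives the robot as it stands.
- The arm moves only by the tool servo_tool, never from a script. Its argument "deltas" is a list of rows, each a list of 7 numbers: the shift along the tool's x, y, z in m, then the turn, a rotation vector about the tool's x, y, z in rad, then the finger opening in m, from 0 to 0.0854. A call has 1 to 8 rows; each row shifts and turns the pose as measured when the row begins, along the tool's axes as they then stand; what a row does not reach is not made up. A row lasts 1/10 s, in which the tool goes at most 50 mm and 8.59 degrees, less where a joint would pass 70% of its speed; a pose out of reach is approached as far as the arm can. A call is refused whole if a number of a shift passes 0.05 or a number of a turn 0.15, either way. A call with a gripper value outside its range is refused whole. The fingers move at their own pace and stop on an object; "newtons" is the grip in N (left out, the last holds). Time passes only in rows, so rows that do not move let the fingers close. It gives the time, the measured TCP pose, the force and the opening at its end, in the units of the state.
- arm.observe(): the state, without advancing time (a new reading comes with each control period).
- arm.capture(name): name is "side" or "top"; returns a dict with "img" (400x640x3 uint8, red, green, blue), "range_z" (400x640 float32, mm along the optical axis (not along the pixel's ray), 0 where there is no reading), "intrinsics" (3x3 intrinsics, pixels), "extrinsics" (4x4, takes a point from world to camera coordinates). Camera axes: x right, y up, looking along -z (the intrinsics and any distortion apply to the point x, -y, -z); pixel columns grow to the right and rows downward; lengths in mm; the calibration is good to about 2 mm. A picture is of the moment at which its call begins.
- arm.close_job(): hands the job in, once; it reports no verdict.
The state is a dict: "time_s": time; "joint_positions": joint angles; "joint_velocities": joint speeds; "joint_torque": joint torques, N m; "position": TCP position; "ee_rot": TCP orientation; "force": force on the tool from outside, world axes, zero at the start; "torque": the same for the moment, N m; "opening": finger opening in mm.
Only numpy, scipy, OpenCV 4.12 (cv2) and the standard library are available. Lean on these libraries where they do the work, as an engineer would, in place of code of your own. Each camera call takes 0.05 s, during which the arm holds its last target.

## Working session

There is one attempt and no reset: what is moved stays moved. The work goes in short steps, Python scripts to look and compute and a tool call to move; the robot and the scene stay as the last step left them, time stands still between calls to the robot, and variables do not carry over. Pictures are saved under pics/ and viewed, and the job is handed in when it is done.

Besides the shell and the picture viewer there is one more tool, called as name([rows], argument=value, ...), one row to a line, values as JSON. servo_tool: Moves the arm, as the interface text tells. Its arguments: {"type":"object","properties":{"deltas":{"type":"array","items":{"type":"array","items":{"type":"number"}}},"newtons":{"type":"number"}},"required":["deltas"]}

```bash
mkdir -p pics; ls
cat > h.py <<'E'
import numpy as np,cv2
from bench import arm
from scipy.spatial.transform import Rotation as R
def cap(n):
    c=arm.capture(n); np.savez(f'{n}.npz',**c); return c
def world(c,u,v,z=None):
    K=np.array(c['intrinsics']);E=np.array(c['extrinsics'])
    z=c['range_z'][v,u] if z is None else z
    u=np.asarray(u,float);v=np.asarray(v,float)
    x=(u-K[0,2])/K[0,0]*z;y=(v-K[1,2])/K[1,1]*z
    p=np.stack([x,-y,-z],-1)
    return (p-E[:3,3])@E[:3,:3]
def proj(c,p):
    K=np.array(c['intrinsics']);E=np.array(c['extrinsics'])
    q=np.asarray(p)@E[:3,:3].T+E[:3,3]
    return np.stack([K[0,0]*q[...,0]/-q[...,2]+K[0,2],K[1,1]*-q[...,1]/-q[...,2]+K[1,2]],-1)
E
python3 - <<'E'
from h import *
for n in ['side','top']:
    c=cap(n); cv2.imwrite(f'pics/{n}0.png',c['img'][...,::-1]); print(n,c.keys(),c['intrinsics'],c['extrinsics'])
print(arm.observe())
E
```

```text
pics
side dict_keys(['img', 'range_z', 'intrinsics', 'extrinsics']) [[400.11047494   0.         321.71233195]
 [  0.         400.11047494 202.30336125]
 [  0.           0.           1.        ]] [[ 8.47093417e-01 -5.31399630e-01  6.86849498e-03 -3.90743397e+02]
 [ 3.44126755e-01  5.58322627e-01  7.54885833e-01 -3.34158694e+02]
 [-4.04980889e-01 -6.37095186e-01  6.55820252e-01 -1.05013543e+03]
 [ 0.00000000e+00  0.00000000e+00  0.00000000e+00  1.00000000e+00]]
top dict_keys(['img', 'range_z', 'intrinsics', 'extrinsics']) [[462.90824831   0.         324.91956837]
 [  0.         462.90824831 203.84821861]
 [  0.           0.           1.        ]] [[ 3.04926725e-02 -9.99486871e-01 -9.80770252e-03  8.66460444e+01]
 [ 9.98575950e-01  3.00322149e-02  4.40923739e-02 -5.32886165e+02]
 [-4.37752018e-02 -1.11382302e-02  9.98979315e-01 -1.43698207e+03]
 [ 0.00000000e+00  0.00000000e+00  0.00000000e+00  1.00000000e+00]]
{'time_s': 0.1, 'joint_positions': array([-1.25300989,  0.46830833, -0.01164895,  1.60352807,  0.00599644,
        1.07142538, -0.05630371]), 'joint_velocities': array([ 0.0016312 , -0.00256572,  0.00016508, -0.00141171,  0.00025839,
        0.00169281, -0.00038409]), 'joint_torque': array([ 1.53756748e-03, -5.33516192e+01,  2.15067936e-02, -2.51964140e+01,
        1.14027708e-02,  4.29161999e-03,  5.61031754e-06]), 'position': array([229.31950809, 607.68893765, 247.42255079]), 'ee_rot': array([ 0.58195566,  0.40171425, -0.40262558, -0.58124514]), 'force': array([-0.29457706, -0.24174151, -0.46248511]), 'torque': array([ 0.01575188, -0.01445385, -0.04581554]), 'opening': 85.4744583790901}
```

View pics/side0.png

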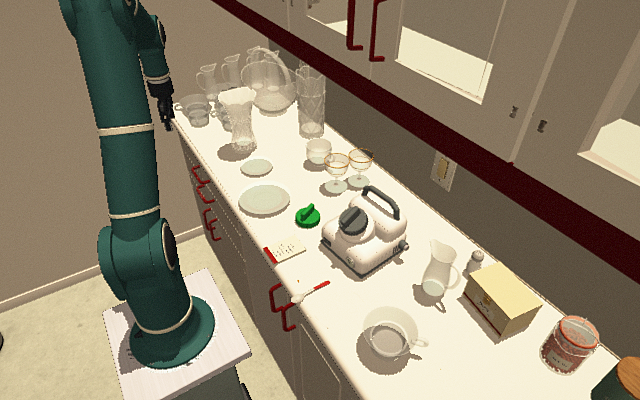

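View pics/top0.png

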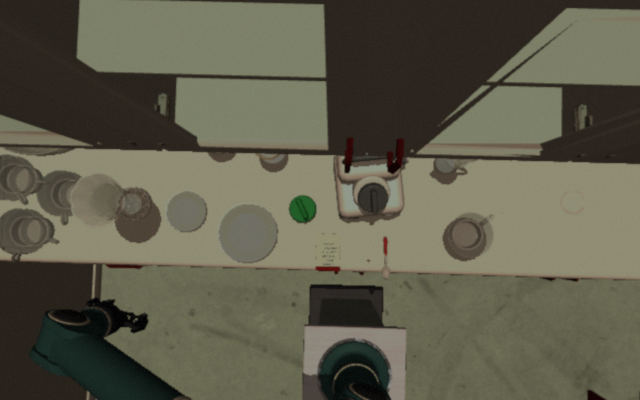

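Candidates for the cap are the grey one on the cleaner at side (352,220) / top (372,197), and a green look-alike at side (307,216) / top (303,208). The grey one fits. The plates are large at top (248,233) and small at top (187,211), and the large one fits. I'll enlarge both to confirm and measure.

Run:
```python
from h import *
s=dict(np.load('side.npz'));t=dict(np.load('top.npz'))
a=cv2.resize(s['img'][170:290,210:430],None,fx=3.6,fy=3.6,interpolation=cv2.INTER_CUBIC)[:,:,::-1]
cv2.imwrite('pics/sc.png',a[:600,:800])
b=cv2.resize(t['img'][140:280,200:420],None,fx=3.6,fy=3.6,interpolation=cv2.INTER_CUBIC)[:,:,::-1]
cv2.imwrite('pics/tc.png',b[:600,:800])
for n,c in(('side',s),('top',t)):
    v,u=np.mgrid[0:400,0:640]; P=world(c,u,v); c['P']=P
    C=np.linalg.inv(c['extrinsics'])[:3,3];print(n,'cam',C)
for n,c,pts in (('side',s,[(352,222),(264,199),(256,167),(307,216),(390,340),(437,270),(285,250),(310,292),(350,245)]),('top',t,[(372,197),(248,233),(187,211),(303,208),(466,235),(445,170),(327,250),(385,260)])):
    for p in pts: print(n,p,c['P'][p[1],p[0]].round(1),c['img'][p[1],p[0]])
```

```text
side cam [  20.70432806 -690.10876107  943.63556309]
top cam [ 466.58105975   86.59989861 1459.86137579]
side (352, 222) [535.7 -41.6 154.9] [120 114  99]
side (264, 199) [431.6 343.2   7.8] [223 221 189]
side (256, 167) [491.9 540.4   4.7] [222 218 185]
side (307, 216) [505.1 162.8  31.3] [13 63 19]
side (390, 340) [ 462.9 -326.7    5.6] [200 184 159]
side (437, 270) [ 644.1 -279.1  119. ] [204 189 162]
side (285, 250) [378.2  83.4  11.3] [238 227 184]
side (310, 292) [366.8 -87.6   1. ] [141 122 102]
side (350, 245) [515.5 -66.1  93.1] [172 152 127]
top (372, 197) [545. -28. 188.] [44 43 37]
top (248, 233) [431.4 342.    2.7] [111 111 100]
top (187, 211) [494.7 536.9   5. ] [114 112 100]
top (303, 208) [513.5 168.3  56.7] [26 77 31]
top (466, 235) [ 446.2 -338.7   13.4] [106  95  81]
top (445, 170) [ 639.5 -254.4   75.8] [97 95 84]
top (327, 250) [386.4  91.9  14.7] [141 139 110]
top (385, 260) [360.8 -89.6  10.2] [118 111  90]
```

View pics/sc.png

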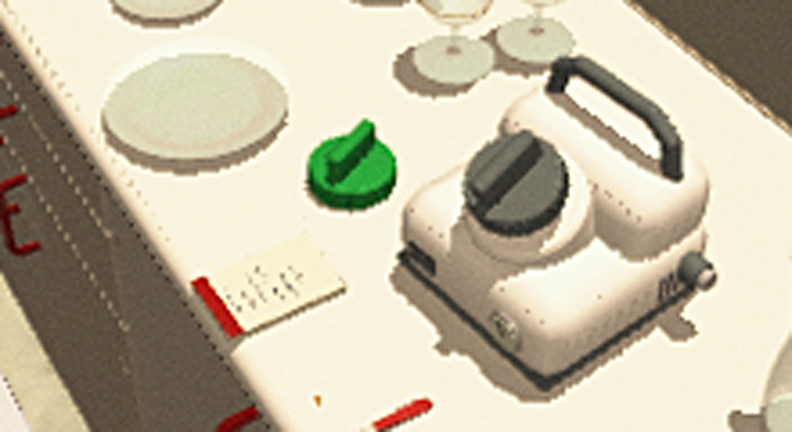

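View pics/tc.png

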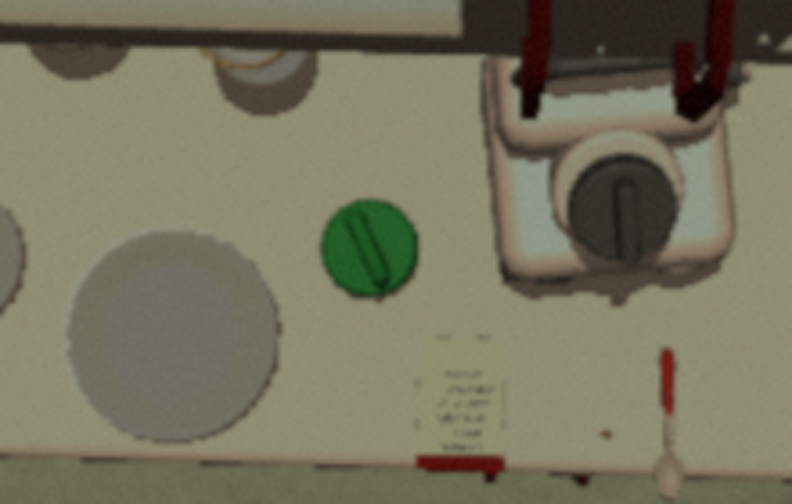

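The crops confirm it. The grey cap is on the cleaner with its bar pointing to the front, and the large plate is left of the cleaner. Next I'll fit the cap pose and the plate centre.

```bash
cat > fit.py <<'E'
from h import *
from scipy.optimize import least_squares
def sdf(q):
    r=np.hypot(q[:,0],q[:,1])
    def comb(d): return np.linalg.norm(np.maximum(d,0),axis=1)+np.minimum(d.max(1),0)
    a=comb(np.stack([r-42,np.abs(q[:,2]-12)-12],1))
    b=comb(np.stack([abs(q[:,0])-33,abs(q[:,1])-8,abs(q[:,2]-38.5)-14.5],1))
    return np.minimum(a,b)
def rot(yaw,tilt): # neck frame
    return R.from_euler('z',yaw)*R.from_euler('y',-tilt)
def model(p): return rot(p[3],np.radians(26))
E
python3 - <<'E'
from fit import *
D={}
for n in('side','top'):
    c=dict(np.load(n+'.npz'));v,u=np.mgrid[0:400,0:640];P=world(c,u,v)
    im=c['img'].astype(int)
    lo,hi=(150,75)[n=='side' and 0 or 1],0
    br=im.max(2); m=(br<(135 if n=='side' else 62))&(np.linalg.norm(P-[540,-30,170],axis=2)<70)&(P[...,2]>115)&(c['range_z']>0)
    k=cv2.connectedComponents(m.astype(np.uint8))
    m=k[1]==np.argmax(np.bincount(k[1][k[1]>0]))
    D[n]=(P[m],c,m); print(n,m.sum(),P[m].mean(0),u[m].min(),u[m].max(),v[m].min(),v[m].max())
def fit(pts):
    f=lambda p:sdf(model(p).inv().apply(pts-p[:3]))
    best=None
    for y0 in(-.3,0,.3):
        r=least_squares(f,[555,-30,150,y0],loss='soft_l1',f_scale=3)
        if best is None or r.cost<best.cost:best=r
    return best,np.sqrt(np.mean(f(best.x)**2))
for nm,pts in(('side',D['side'][0]),('top',D['top'][0]),('both',np.vstack([D['side'][0],D['top'][0]]))):
    b,e=fit(pts);print(nm,b.x,e)
    for n in('side','top'):
        P,c,m=D[n]
        M=model(b.x);th=np.linspace(0,2*np.pi,40)
        im=cv2.resize(c['img'],None,fx=6,fy=6,interpolation=cv2.INTER_CUBIC)[:,:,::-1].copy()
        for pl in ([np.stack([42*np.cos(th),42*np.sin(th),24+0*th],1),np.array([[33,8,53],[-33,8,53],[-33,-8,53],[33,-8,53],[33,8,53]]),np.array([[0,0,0],[30,0,0]])]):
            w=proj(c,M.apply(pl)+b.x[:3])
            cv2.polylines(im,[((w+.5)*6).astype(int)],False,(0,0,255),1)
        vv,uu=np.where(m);cy,cx=int(vv.mean()*6),int(uu.mean()*6)
        if nm=='both':cv2.imwrite(f'pics/fit_{n}.png',im[cy-200:cy+200,cx-250:cx+250])
# plate: rims
for n in('side','top'):
    c=D[n][1];v,u=np.mgrid[0:400,0:640];P=world(c,u,v)
    # z slice
    m=(abs(P[...,0]-430)<130)&(abs(P[...,1]-343)<130)
    z=P[...,2][m];print(n,np.histogram(z,bins=[-10,-4,-2,0,2,4,6,8,10,12,14,16,18,20,24,30]))
E
python3 - <<'E'
import cv2,numpy as np
a=cv2.imread('pics/fit_side.png');b=cv2.imread('pics/fit_top.png')
cv2.imwrite('pics/fit.png',cv2.resize(np.hstack([a,b]),None,fx=.8,fy=.8))
E
```

```text
side 652 [537.74585758 -43.18791972 158.49827108] 339 367 206 235
top 672 [545.17234924 -30.73785371 165.00854942] 358 387 183 212
side [ 5.51721747e+02 -2.92427854e+01  1.34630814e+02  1.20548095e-01] 1.9261800407088323
top [ 5.52605435e+02 -3.10012261e+01  1.36156931e+02  1.33820764e-01] 2.0900534673053857
both [ 5.52142424e+02 -2.95681211e+01  1.35410262e+02  1.18897511e-01] 2.0928443070429834
side (array([175, 347, 589, 452, 153, 221, 243, 170, 134, 106, 141, 173, 105,
        58,   0]), array([-10,  -4,  -2,   0,   2,   4,   6,   8,  10,  12,  14,  16,  18,
        20,  24,  30]))
top (array([253, 396, 658, 862, 729, 580, 420, 447, 371, 306, 258, 276, 258,
       304,  51]), array([-10,  -4,  -2,   0,   2,   4,   6,   8,  10,  12,  14,  16,  18,
        20,  24,  30]))
```

View pics/fit.png

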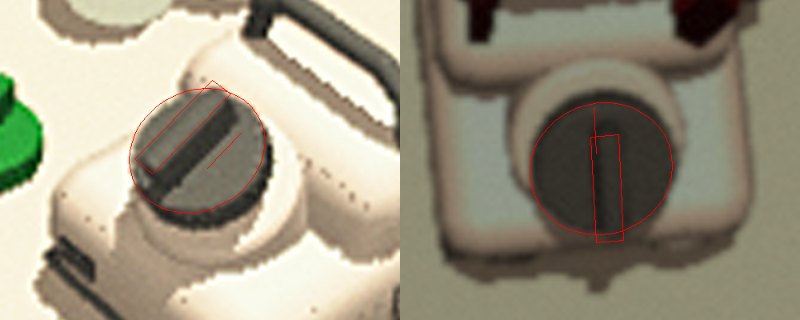

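```bash
cat > sil.py <<'E'
from fit import *
from scipy.optimize import minimize
th=np.linspace(0,2*np.pi,60,endpoint=False)
CYL=np.vstack([np.stack([42*np.cos(th),42*np.sin(th),z+0*th],1) for z in(0,24)])
BAR=np.array([[x,y,z] for x in(33,-33) for y in(8,-8) for z in(24,53)],float)
S=6
def render(c,M,p,box):
    u0,u1,v0,v1=box;im=np.zeros(((v1-v0)*S,(u1-u0)*S),np.uint8)
    for o in(CYL,BAR):
        w=(proj(c,M.apply(o)+p)+.5-[u0,v0])*S
        cv2.fillConvexPoly(im,cv2.convexHull((w*16).astype(np.int32)),1,shift=4)
    return cv2.blur(im.astype(np.float32),(S,S))
E
python3 - <<'E'
from sil import *
cs={n:dict(np.load(n+'.npz')) for n in('side','top')}
tg={}
for n in cs:
    c=cs[n];box=(330,376,197,243) if n=='side' else (350,395,176,220)
    g=c['img'].max(2).astype(np.float32)[box[2]:box[3],box[0]:box[1]]
    g=cv2.resize(g,None,fx=S,fy=S,interpolation=cv2.INTER_LINEAR)
    th_=150 if n=='side' else 65
    m=(g<th_).astype(np.uint8); k=cv2.connectedComponents(m)[1]
    cc=k[m.shape[0]//2,m.shape[1]//2]; m=(k==cc); tg[n]=(box,m.astype(np.float32)); print(n,m.mean(),m[0].sum(),m[:,0].sum())
P0=[552.1,-29.6,135.4,.12,np.radians(26)]
def cost(p,names=('side','top'),sh=None):
    return sum(np.abs(render(cs[n],rot(p[3],p[4] if len(p)>4 else np.radians(26)),p[:3],tg[n][0])-tg[n][1]).sum()/S**2 for n in names)
print(cost(np.array(P0)))
r=minimize(cost,P0[:4],method='Nelder-Mead',options=dict(initial_simplex=np.array([P0[:4]]+[[P0[j]+(d if j==i else 0) for j in range(4)] for i,d in enumerate([8,8,8,.2])]),maxiter=600))
print(r.x,r.fun)
outs=[]
for n in cs:
    box,m=tg[n];rr=render(cs[n],rot(r.x[3],np.radians(26)),r.x[:3],box)
    im=cv2.resize(cs[n]['img'][box[2]:box[3],box[0]:box[1]],None,fx=S,fy=S,interpolation=cv2.INTER_CUBIC)[:,:,::-1].copy()
    w=(proj(cs[n],rot(r.x[3],np.radians(26)).apply(np.array([[33,8,53],[-33,8,53],[-33,-8,53],[33,-8,53],[33,8,53]]))+r.x[:3])+.5-[box[0],box[2]])*S
    cv2.polylines(im,[w.astype(int)],False,(255,0,255),1)
    for q,col in((rr,(0,0,255)),(m,(0,255,0))):
        cs_,_=cv2.findContours((q>.5).astype(np.uint8),cv2.RETR_EXTERNAL,cv2.CHAIN_APPROX_NONE);cv2.drawContours(im,cs_,-1,col,1)
    outs.append(cv2.resize(im,(390,390)))
cv2.imwrite('pics/sil.png',np.hstack(outs))
# plate outline
for n,thr in(('top',0),):
    pass
E
```

```text
side 0.3177116152068893 0 0
top 0.3646885521885522 0 0
142.91357
[ 5.50325922e+02 -3.25877548e+01  1.35687818e+02 -5.24060191e-02] 113.12191009521484
```

View pics/sil.png

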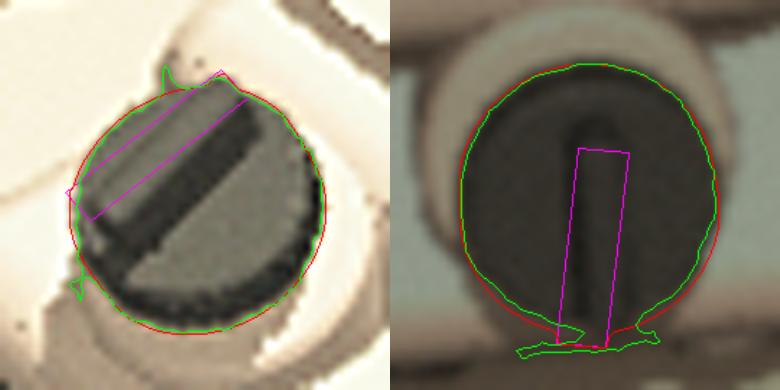

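Run:
```python
from sil import *
cs={n:dict(np.load(n+'.npz')) for n in('side','top')}
rows=[]
for yaw in(.04,.09,.14):
    p=np.array([550.3,-32.6,135.7]);o=[]
    for n,box in(('side',(330,376,197,243)),('top',(350,395,176,220))):
        im=cv2.resize(cs[n]['img'][box[2]:box[3],box[0]:box[1]],None,fx=S,fy=S,interpolation=cv2.INTER_CUBIC)[:,:,::-1].copy()
        if n=='top': im=np.clip(im.astype(float)*2.2,0,255).astype(np.uint8)
        for z,col in((53,(255,0,255)),(24,(0,0,255))):
            q=np.array([[33,8,z],[-33,8,z],[-33,-8,z],[33,-8,z],[33,8,z]])
            w=(proj(cs[n],rot(yaw,np.radians(26)).apply(q)+p)+.5-[box[0],box[2]])*S
            cv2.polylines(im,[w.astype(int)],False,col,1)
        o.append(cv2.resize(im,(260,260)))
    rows.append(np.vstack(o))
cv2.imwrite('pics/yaw.png',np.hstack(rows))
# plate outline top: edge by gradient radial around projected center
for n in cs:
    c=cs[n]; g=cv2.GaussianBlur(c['img'].max(2).astype(np.float32),(0,0),.8)
    def f(p,ret=False):
        a=np.linspace(0,2*np.pi,180)
        prof=[]
        for dr in(-3,3):
            w=proj(c,np.stack([p[0]+(94+dr)*np.cos(a),p[1]+(94+dr)*np.sin(a),17+0*a],1))
            prof.append(cv2.remap(g,w[:,:1].astype(np.float32),w[:,1:].astype(np.float32),cv2.INTER_LINEAR)[:,0])
        return -np.abs(prof[1]-prof[0]).mean()
    b=min(((f((x,y)),x,y) for x in range(405,460,1) for y in range(315,370,1)));print(n,b)
```

```text
side (np.float32(-30.056934), 425, 330)
top (np.float32(-20.1669), 431, 340)
```

View pics/yaw.png

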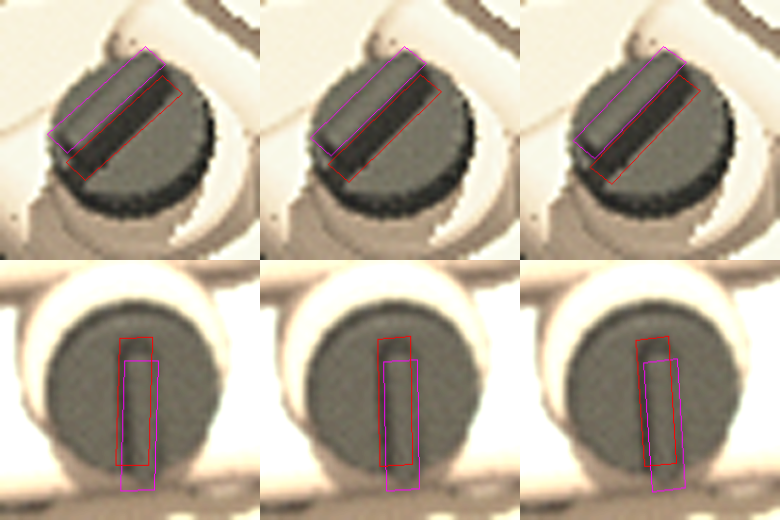

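Yaw ≈ 0.11 fits, and it agrees with the depth fit. Now I'll set up the target frames and check clearances, the plate overlay and the tool axes.

```bash
cat > plan.py <<'E'
from fit import *
NP=np.array([550.3,-32.6,135.7]);NR=rot(.11,np.radians(26))
zn=NR.apply([0,0,1])
def tool_on_cap(th,h,flip):
    """tool pose gripping cap turned by th, TCP h above rim"""
    C=NR*R.from_euler('z',th)
    x,y,z=C.as_matrix().T
    T=np.stack([-y,-z,x],1) if flip else np.stack([y,-z,-x],1)
    return NP+h*zn,R.from_matrix(T)
def delta(p,Rt,s=None):
    s=s or arm.observe();R0=R.from_quat(s['ee_rot'])
    return R0.inv().apply(p-s['position'])/1000,(R0.inv()*Rt).as_rotvec()
def show(s=None):
    s=s or arm.observe();R0=R.from_quat(s['ee_rot'])
    print('t',round(s['time_s'],2),'p',s['position'].round(1),'q',s['joint_positions'].round(2),'F',s['force'].round(1),'M',s['torque'].round(2),'op',round(s['opening'],1))
    q=NR.inv().apply(s['position']-NP);print('  neck frame',q.round(1),'tool x',R0.apply([1,0,0]).round(3),'y',R0.apply([0,1,0]).round(3))
E
python3 - <<'E'
from plan import *
show()
for fl in(0,1):
    p,Rt=tool_on_cap(0,120,fl);d=delta(p,Rt);print(fl,p,d[0].round(3),d[1].round(3))
cs={n:dict(np.load(n+'.npz')) for n in('side','top')}
c=cs['top']
for u,v in((350,160),(349,145),(395,165),(400,145),(300,147),(372,175)):print((u,v),world(c,np.array(u),np.array(v)).round())
o=[]
for n,(cu,cv_) in(('side',(264,199)),('top',(248,233))):
    c=cs[n];im=cv2.resize(c['img'],None,fx=5,fy=5,interpolation=cv2.INTER_CUBIC)[:,:,::-1].copy();a=np.linspace(0,6.3,90)
    for r,z,col in((94,18,(0,0,255)),(57.5,7,(255,0,255))):
        w=(proj(c,np.stack([431+r*np.cos(a),341+r*np.sin(a),z+0*a],1))+.5)*5
        cv2.polylines(im,[w.astype(int)],False,col,1)
    o.append(im[cv_*5-190:cv_*5+190,cu*5-190:cu*5+190])
cv2.imwrite('pics/plate.png',np.hstack(o))
E
```

```text
t 0.1 p [229.3 607.7 247.4] q [-1.25  0.47 -0.01  1.6   0.01  1.07 -0.06] F [-0.3 -0.2 -0.5] M [ 0.02 -0.01 -0.05] op 85.5
  neck frame [-174.6  671.7  209.5] tool x [ 0.353  0.936 -0.002] y [-0.    -0.002 -1.   ]
0 [498.01339906 -38.37483676 243.55528556] [-0.51   0.005 -0.479] [-0.446 -0.462 -0.108]
1 [498.01339906 -38.37483676 243.55528556] [-0.51   0.005 -0.479] [ 0.147  2.611 -0.603]
(350, 160) [569.  57. 734.]
(349, 145) [591.  60. 740.]
(395, 165) [567. -18. 704.]
(400, 145) [594. -20. 738.]
(300, 147) [608. 145. 610.]
(372, 175) [611. -31. 141.]
```

View pics/plate.png

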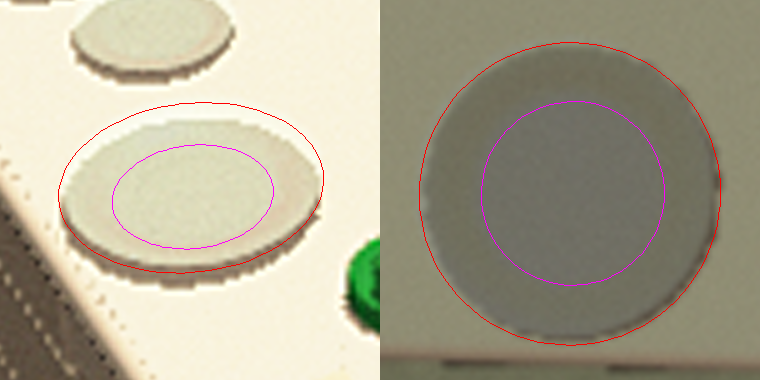

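```bash
cat >> plan.py <<'E'
def suggest(p,Rt,n=8,vmax=.045,wmax=.14):
    s=arm.observe();q=s['position'].copy();Q=R.from_quat(s['ee_rot'])
    for i in range(n):
        d=Q.inv().apply(p-q)/1000;w=(Q.inv()*Rt).as_rotvec()
        k=max(np.abs(d).max()/vmax,np.abs(w).max()/wmax,np.linalg.norm(d)/.049,np.linalg.norm(w)/.149,1)
        d=d/k;w=w/k
        print([round(float(x),3) for x in np.r_[d,w]])
        q=q+Q.apply(d)*1000;Q=Q*R.from_rotvec(w)
E
python3 - <<'E'
from plan import *
suggest(*tool_on_cap(0,130,1))
E
```

```text
[-0.027, -0.0, -0.026, 0.008, 0.14, -0.032]
[-0.024, -0.001, -0.029, 0.008, 0.14, -0.032]
[-0.019, -0.002, -0.032, 0.008, 0.14, -0.032]
[-0.014, -0.003, -0.034, 0.008, 0.14, -0.032]
[-0.009, -0.004, -0.036, 0.008, 0.14, -0.032]
[-0.004, -0.004, -0.037, 0.008, 0.14, -0.032]
[0.001, -0.005, -0.037, 0.008, 0.14, -0.032]
[0.006, -0.005, -0.037, 0.008, 0.14, -0.032]
```

servo_tool([
  [-0.027,0,-0.026,0,0.14,-0.03,0.085],
  [-0.024,0,-0.029,0,0.14,-0.03,0.085],
  [-0.019,-0.002,-0.032,0,0.14,-0.03,0.085],
  [-0.014,-0.003,-0.034,0,0.14,-0.03,0.085],
  [-0.009,-0.004,-0.036,0,0.14,-0.03,0.085],
  [-0.004,-0.004,-0.037,0,0.14,-0.03,0.085],
  [0.001,-0.005,-0.037,0,0.14,-0.03,0.085],
  [0.006,-0.005,-0.037,0,0.14,-0.03,0.085],
], newtons=100)

```text
time_s: 0.9
position: [338.0, 321.7, 251.0]
ee_rot: [-0.657, -0.082, -0.049, 0.748]
force: [0.4, 0.5, -0.1]
opening: 85.1
```

Run:
```python
from plan import *
show();suggest(*tool_on_cap(0,130,1))
```

```text
t 0.9 p [338.  321.7 251. ] q [-1.14  0.03  0.28  2.19  0.06  0.7  -0.86] F [ 0.4  0.5 -0.1] M [-0.16  0.2  -0.02] op 85.1
  neck frame [-104.2  375.5  179.1] tool x [0.982 0.035 0.188] y [ 0.182  0.133 -0.974]
[0.013, -0.002, -0.035, 0.012, 0.14, -0.027]
[0.018, -0.002, -0.033, 0.012, 0.14, -0.027]
[0.023, -0.002, -0.03, 0.012, 0.14, -0.027]
[0.027, -0.001, -0.026, 0.012, 0.14, -0.027]
[0.03, -0.001, -0.022, 0.012, 0.14, -0.027]
[0.033, -0.0, -0.018, 0.012, 0.14, -0.027]
[0.035, 0.0, -0.013, 0.012, 0.14, -0.027]
[0.036, 0.001, -0.008, 0.012, 0.14, -0.027]
```

servo_tool([
  [0.013,-0.002,-0.035,0.01,0.14,-0.03,0.085],
  [0.018,-0.002,-0.033,0.01,0.14,-0.03,0.085],
  [0.023,-0.002,-0.03,0.01,0.14,-0.03,0.085],
  [0.027,-0.001,-0.026,0.01,0.14,-0.03,0.085],
  [0.03,-0.001,-0.022,0.01,0.14,-0.03,0.085],
  [0.033,0,-0.018,0.01,0.14,-0.03,0.085],
])

```text
time_s: 1.5
position: [424.6, 103.8, 251.8]
ee_rot: [-0.54, 0.182, -0.387, 0.725]
force: [1.2, 0.3, -0.8]
opening: 85.1
```

Run:
```python
from plan import *
show();suggest(*tool_on_cap(0,130,1))
```

```text
t 1.5 p [424.6 103.8 251.8] q [-0.85 -0.13  0.5   2.37  0.15  0.5  -1.3 ] F [ 1.2  0.3 -0.8] M [-0.11  0.35  0.01] op 85.1
  neck frame [-47.9 149.4 152.6] tool x [ 0.635 -0.757  0.154] y [ 0.364  0.117 -0.924]
[0.036, 0.002, -0.01, 0.01, 0.14, -0.022]
[0.037, 0.003, -0.005, 0.01, 0.14, -0.022]
[0.037, 0.003, -0.0, 0.01, 0.14, -0.022]
[0.037, 0.004, 0.005, 0.01, 0.14, -0.022]
[0.01, 0.001, 0.003, 0.003, 0.038, -0.006]
[0.0, 0.0, 0.0, -0.0, 0.0, 0.0]
[0.0, 0.0, 0.0, -0.0, 0.0, 0.0]
[0.0, 0.0, 0.0, -0.0, 0.0, 0.0]
```

servo_tool([
  [0.036,0.002,-0.01,0.01,0.14,-0.02,0.085],
  [0.037,0.003,-0.005,0.01,0.14,-0.02,0.085],
  [0.037,0.003,0,0.01,0.14,-0.02,0.085],
  [0.037,0.004,0.005,0.01,0.14,-0.02,0.085],
])

```text
time_s: 1.9
position: [489.6, -37.4, 252.0]
ee_rot: [-0.397, 0.353, -0.559, 0.637]
force: [-0.3, 1.1, 0.4]
opening: 85.2
```

Run:
```python
from plan import *
show();suggest(*tool_on_cap(0,130,1),n=4)
```

```text
t 1.9 p [489.6 -37.4 252. ] q [-0.72 -0.04  0.79  2.31 -0.16  0.43 -1.24] F [-0.3  1.1  0.4] M [0.04 0.43 0.05] op 85.2
  neck frame [ -3.8   1.9 131.2] tool x [ 0.126 -0.992 -0.006] y [ 0.431  0.06  -0.9  ]
[0.002, 0.001, 0.004, 0.003, 0.013, -0.012]
[0.0, 0.0, 0.0, 0.0, 0.0, -0.0]
[0.0, 0.0, 0.0, 0.0, 0.0, -0.0]
[0.0, 0.0, 0.0, 0.0, 0.0, -0.0]
```

servo_tool([
  [0.002,0.02,0.004,0,0.013,-0.012,0.085],
  [0,0.02,0,0,0,0,0.085],
  [0,0.02,0,0,0,0,0.085],
])

```text
time_s: 2.2
position: [522.9, -41.8, 201.4]
ee_rot: [-0.39, 0.355, -0.571, 0.629]
force: [0.4, 0.3, 1.0]
opening: 85.0
```

Run:
```python
from plan import *
show();suggest(*tool_on_cap(0,43,1),n=4)
c=cap('side');im=cv2.resize(c['img'][150:280,280:450],None,fx=4.5,fy=4.5,interpolation=cv2.INTER_CUBIC)[:,:,::-1]
cv2.imwrite('pics/a1.png',im)
```

```text
t 2.2 p [522.9 -41.8 201.4] q [-0.62  0.17  0.75  2.3  -0.66  0.33 -0.8 ] F [0.4 0.3 1. ] M [ 0.01  0.39 -0.02] op 85.0
  neck frame [ 3.4 -6.2 71.5] tool x [ 0.096 -0.995 -0.001] y [ 0.441  0.044 -0.897]
[-0.006, 0.028, -0.004, -0.005, -0.013, 0.005]
[0.0, 0.0, 0.0, -0.0, 0.0, 0.0]
[0.0, 0.0, 0.0, -0.0, 0.0, 0.0]
[0.0, 0.0, 0.0, -0.0, 0.0, 0.0]
```

View pics/a1.png

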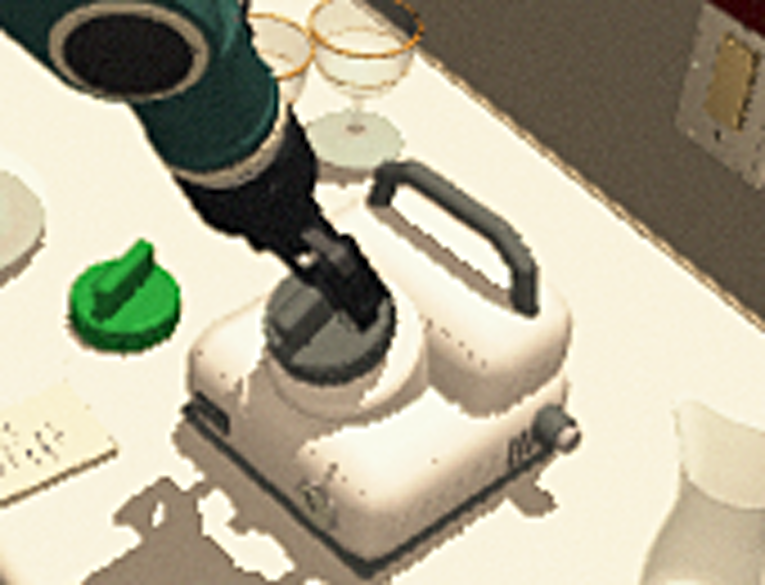

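The picture shows the open gripper over the cap, with its near finger beside the bar at (365,300), and the tool lined up with the neck. I'll descend slowly.

servo_tool([
  [-0.006,0.008,-0.004,-0.005,-0.013,0.005,0.085],
  [0,0.01,0,0,0,0,0.085],
])

```text
time_s: 2.45
position: [525.3, -35.0, 179.7]
ee_rot: [-0.398, 0.355, -0.564, 0.63]
force: [0.1, 1.3, 0.1]
opening: 84.8
```

Run:
```python
from plan import *
show();suggest(*tool_on_cap(0,43,1),n=4)
```

```text
t 2.45 p [525.3 -35.  179.7] q [-0.54  0.22  0.66  2.3  -0.77  0.3  -0.69] F [0.1 1.3 0.1] M [-0.06  0.39 -0.02] op 84.8
  neck frame [-3.3  0.4 50.5] tool x [ 0.111 -0.994  0.001] y [ 0.429  0.047 -0.902]
[0.0, 0.007, 0.003, 0.007, 0.002, 0.001]
[0.0, 0.0, 0.0, 0.0, -0.0, 0.0]
[0.0, 0.0, 0.0, -0.0, 0.0, 0.0]
[0.0, 0.0, 0.0, -0.0, 0.0, 0.0]
```

servo_tool([
  [0,0.006,0.003,0.007,0.002,0,0.085],
  [0,0,0,0,0,0,0.03],
  [0,0,0,0,0,0,0.03],
  [0,0,0,0,0,0,0.03],
])

```text
time_s: 2.85
position: [529.1, -34.3, 175.2]
ee_rot: [-0.396, 0.355, -0.565, 0.631]
force: [-0.1, 0.2, 0.2]
opening: 43.5
```

Run:
```python
from plan import *
show();suggest(*tool_on_cap(0,43,1),n=2)
```

```text
t 2.85 p [529.1 -34.3 175.2] q [-0.52  0.24  0.63  2.29 -0.82  0.29 -0.65] F [-0.1  0.2  0.2] M [-0.09  0.48  0.02] op 43.5
  neck frame [-1.8  0.6 44.8] tool x [ 0.109 -0.994 -0.   ] y [ 0.433  0.048 -0.9  ]
[0.001, 0.002, 0.002, 0.003, -0.0, 0.0]
[0.0, 0.0, 0.0, 0.0, 0.0, -0.0]
```

servo_tool([
  [0,0.001,0.002,0.003,0,0,0.02],
  [0,0,0,0,0,0,0.02],
  [0,0,0,0,0,0,0.0],
  [0,0,0,0,0,0,0.0],
  [0,0,0,0,0,0,0.0],
], newtons=60)

```text
time_s: 3.35
position: [531.3, -33.3, 176.3]
ee_rot: [-0.394, 0.353, -0.565, 0.633]
force: [0.6, 0.2, -0.6]
opening: 15.0
```

Run:
```python
from plan import *
show();suggest(*tool_on_cap(0,43,1),n=2)
```

```text
t 3.35 p [531.3 -33.3 176.3] q [-0.51  0.23  0.62  2.29 -0.82  0.29 -0.64] F [ 0.6  0.2 -0.6] M [-0.11  0.46  0.11] op 15.0
  neck frame [ 0.7  1.4 44.9] tool x [ 0.112 -0.994 -0.001] y [ 0.437  0.05  -0.898]
[0.001, 0.002, -0.001, -0.001, 0.001, -0.001]
[0.0, 0.0, 0.0, -0.0, -0.0, 0.0]
```

Gripped: opening 15 mm, forces low. Now the unpressed turn.

servo_tool([
  [0,0,0,0,-0.08,0,0],
  [0,0,0,0,-0.08,0,0],
  [0,0,0,0,-0.08,0,0],
], newtons=90)

```text
time_s: 3.65
position: [531.0, -33.6, 176.3]
ee_rot: [-0.461, 0.273, -0.513, 0.671]
force: [-0.6, 0.1, -0.8]
opening: 14.4
```

```bash
cat >> plan.py <<'E'
def capang(s=None):
    s=s or arm.observe();M=NR.inv()*R.from_quat(s['ee_rot']);zc=M.apply([0,0,1]);Fn=NR.inv().apply(s['force']);yt=M.apply([0,1,0])
    print('  cap ang',round(np.arctan2(zc[1],zc[0]),3),'axis err',yt.round(3),'Fneck',Fn.round(1),'Mneck',NR.inv().apply(s['torque']).round(2))
E
python3 - <<'E'
from plan import *
show();capang()
E
```

```text
t 3.65 p [531.  -33.6 176.3] q [-0.46  0.23  0.56  2.29 -0.78  0.28 -0.44] F [-0.6  0.1 -0.8] M [-0.08  0.48 -0.05] op 14.4
  neck frame [ 0.5  1.2 45. ] tool x [ 0.326 -0.939  0.107] y [ 0.437  0.049 -0.898]
  cap ang 0.248 axis err [ 0.001  0.001 -1.   ] Fneck [-0.8  0.1 -0.4] Mneck [-0.05  0.49 -0.03]
```

servo_tool([
  [0,0,0,0,-0.08,0,0],
  [0,0,0,0,-0.08,0,0],
  [0,0,0,0,-0.08,0,0],
  [0,0,0,0,-0.08,0,0],
])

```text
time_s: 4.05
position: [531.1, -34.2, 176.4]
ee_rot: [-0.539, 0.158, -0.43, 0.707]
force: [-0.6, 1.9, 0.8]
opening: 14.3
```

Run:
```python
from plan import *
show();capang()
c=cap('side');im=cv2.resize(c['img'][150:280,280:450],None,fx=4.5,fy=4.5,interpolation=cv2.INTER_CUBIC)[:,:,::-1]
cv2.imwrite('pics/a2.png',im)
```

```text
t 4.05 p [531.1 -34.2 176.4] q [-0.39  0.22  0.48  2.29 -0.72  0.27 -0.17] F [-0.6  1.9  0.8] M [0.47 0.33 0.02] op 14.3
  neck frame [ 0.5  0.5 45. ] tool x [ 0.58  -0.778  0.24 ] y [ 0.437  0.048 -0.898]
  cap ang 0.579 axis err [ 0.002  0.    -1.   ] Fneck [-0.   1.9  0.9] Mneck [ 0.46  0.28 -0.2 ]
```

View pics/a2.png

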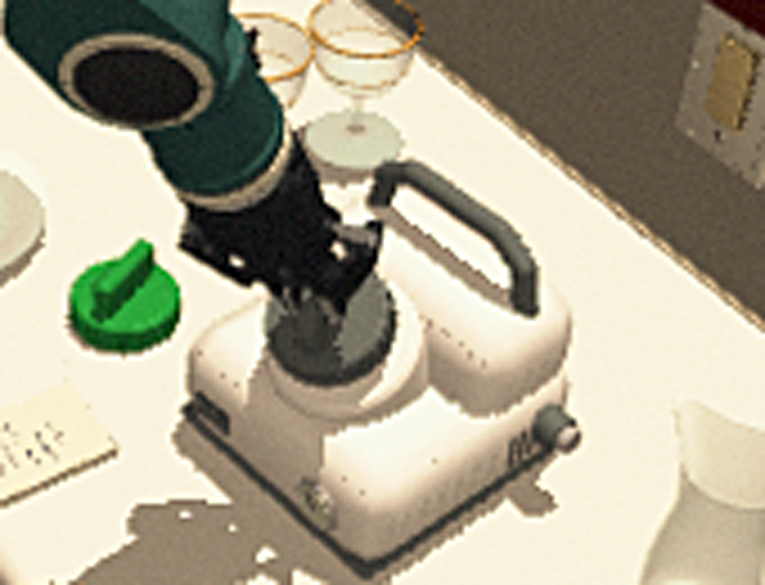

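The bar has turned with the gripper; its end is now at (315,350). I'll feel for the stop.

servo_tool([
  [0,0,0,0,-0.03,0,0],
  [0,0,0,0,-0.03,0,0],
  [0,0,0,0,0,0,0],
])

```text
time_s: 4.4
position: [531.3, -33.5, 176.6]
ee_rot: [-0.551, 0.137, -0.414, 0.711]
force: [-0.0, 1.1, -0.4]
opening: 14.4
```

Run:
```python
from plan import *
show();capang()
```

```text
t 4.4 p [531.3 -33.5 176.6] q [-0.37  0.22  0.46  2.28 -0.71  0.27 -0.12] F [-0.   1.1 -0.4] M [ 0.57  0.41 -0.52] op 14.4
  neck frame [ 0.9  1.1 45. ] tool x [ 0.62  -0.74   0.261] y [ 0.437  0.05  -0.898]
  cap ang 0.637 axis err [ 0.002  0.002 -1.   ] Fneck [-0.1  1.1 -0.4] Mneck [ 0.32  0.35 -0.74]
```

Torque is building at about 0.61 rad, so this is the first stop. Now press.

servo_tool([
  [0,0.003,0,0,0.01,0,0],
  [0,0.004,0,0,0,0,0],
  [0,0.004,0,0,0,0,0],
], newtons=110)

```text
time_s: 4.7
position: [535.0, -33.1, 169.1]
ee_rot: [-0.547, 0.141, -0.417, 0.712]
force: [-68.0, -2.3, 101.3]
opening: 14.1
```

Run:
```python
from plan import *
show();capang()
```

```text
t 4.7 p [535.  -33.1 169.1] q [-0.33  0.24  0.42  2.28 -0.77  0.25 -0.07] F [-68.   -2.3 101.3] M [0.4  4.18 0.45] op 14.1
  neck frame [ 1.   1.2 36.7] tool x [ 0.613 -0.748  0.254] y [ 0.439  0.054 -0.897]
  cap ang 0.625 axis err [ 0.004  0.006 -1.   ] Fneck [-16.6   5.1 120.8] Mneck [0.97 4.12 0.03]
```

Force peaked near the limit: the cap has bottomed. I'll back off right away to about 6–7 mm.

servo_tool([
  [0,-0.0015,0,0,0,0,0],
])

```text
time_s: 4.8
position: [534.0, -33.3, 171.4]
ee_rot: [-0.546, 0.141, -0.417, 0.713]
force: [-3.9, 1.1, 4.7]
opening: 14.1
```

Run:
```python
from plan import *
show();capang()
```

```text
t 4.8 p [534.  -33.3 171.4] q [-0.34  0.23  0.43  2.28 -0.76  0.26 -0.08] F [-3.9  1.1  4.7] M [0.13 0.75 0.12] op 14.1
  neck frame [ 1.   1.1 39.2] tool x [ 0.613 -0.748  0.254] y [ 0.439  0.056 -0.897]
  cap ang 0.625 axis err [ 0.005  0.007 -1.   ] Fneck [-1.3  1.5  5.9] Mneck [0.24 0.73 0.02]
```

servo_tool([
  [0,0.001,0,0,0,0,0],
])

```text
time_s: 4.9
position: [534.1, -33.4, 171.1]
ee_rot: [-0.546, 0.141, -0.416, 0.713]
force: [-3.9, 1.0, 4.8]
opening: 13.8
```

Run:
```python
from plan import *
show();capang()
```

```text
t 4.9 p [534.1 -33.4 171.1] q [-0.33  0.24  0.42  2.28 -0.76  0.26 -0.07] F [-3.9  1.   4.8] M [0.17 0.74 0.07] op 13.8
  neck frame [ 0.9  1.  39. ] tool x [ 0.613 -0.748  0.254] y [ 0.44   0.056 -0.896]
  cap ang 0.625 axis err [ 0.005  0.008 -1.   ] Fneck [-1.3  1.4  6. ] Mneck [ 0.26  0.72 -0.04]
```

servo_tool([
  [0,0.001,0,0,-0.05,0,0],
  [0,0.0005,0,0,-0.07,0,0],
])

```text
time_s: 5.1
position: [534.4, -33.7, 170.4]
ee_rot: [-0.571, 0.096, -0.382, 0.72]
force: [-3.7, -0.5, 5.6]
opening: 14.0
```

Run:
```python
from plan import *
show();capang()
```

```text
t 5.1 p [534.4 -33.7 170.4] q [-0.3   0.24  0.38  2.28 -0.74  0.25  0.03] F [-3.7 -0.5  5.6] M [-0.04  0.7   0.03] op 14.0
  neck frame [ 0.9  0.7 38.1] tool x [ 0.69  -0.66   0.298] y [ 0.44   0.056 -0.896]
  cap ang 0.75 axis err [ 0.006  0.008 -1.   ] Fneck [-0.9 -0.   6.6] Mneck [0.05 0.7  0.01]
```

Past the first stop with no torque and about 6.9 mm pressed. I'll keep turning.

servo_tool([
  [0,0,0,0,-0.08,0,0],
  [0,0,0,0,-0.08,0,0],
  [0,0,0,0,-0.08,0,0],
])

```text
time_s: 5.4
position: [534.1, -34.4, 170.9]
ee_rot: [-0.615, 0.005, -0.307, 0.726]
force: [-3.0, -0.2, 5.1]
opening: 14.1
```

Run:
```python
from plan import *
show();capang()
```

```text
t 5.4 p [534.1 -34.4 170.9] q [-0.24  0.23  0.32  2.28 -0.69  0.24  0.23] F [-3.  -0.2  5.1] M [0.01 0.64 0.05] op 14.1
  neck frame [ 0.8 -0.1 38.8] tool x [ 0.811 -0.452  0.371] y [ 0.441  0.056 -0.896]
  cap ang 1.002 axis err [ 0.007  0.007 -1.   ] Fneck [-0.5  0.1  5.9] Mneck [0.09 0.64 0.01]
```

servo_tool([
  [0,0.0007,0,0,-0.08,0,0],
  [0,0.0005,0,0,-0.08,0,0],
  [0,0,0,0,-0.08,0,0],
])

```text
time_s: 5.7
position: [534.6, -34.9, 170.6]
ee_rot: [-0.648, -0.087, -0.228, 0.721]
force: [-3.9, 4.1, 4.0]
opening: 13.6
```

Run:
```python
from plan import *
show();capang()
```

```text
t 5.7 p [534.6 -34.9 170.6] q [-0.18  0.23  0.26  2.27 -0.63  0.23  0.44] F [-3.9  4.1  4. ] M [0.79 0.91 0.27] op 13.6
  neck frame [ 1.  -0.6 38.3] tool x [ 0.881 -0.216  0.421] y [ 0.442  0.055 -0.895]
  cap ang 1.255 axis err [ 0.007  0.006 -1.   ] Fneck [-1.3  4.5  5.1] Mneck [ 0.92  0.82 -0.15]
```

servo_tool([
  [0,0,0,0,-0.03,0,0],
  [0,0,0,0,-0.03,0,0],
])

```text
time_s: 5.9
position: [534.3, -34.1, 170.6]
ee_rot: [-0.655, -0.109, -0.208, 0.719]
force: [-0.8, 2.9, 1.7]
opening: 13.5
```

Run:
```python
from plan import *
show();capang()
```

```text
t 5.9 p [534.3 -34.1 170.6] q [-0.17  0.23  0.24  2.27 -0.62  0.23  0.48] F [-0.8  2.9  1.7] M [ 0.97  0.39 -0.56] op 13.5
  neck frame [ 0.9  0.2 38.5] tool x [ 0.89  -0.156  0.428] y [ 0.441  0.057 -0.896]
  cap ang 1.316 axis err [ 0.007  0.008 -1.   ] Fneck [0.3 3.  1.7] Mneck [ 0.66  0.29 -0.94]
```

Last stop felt. Ease back a touch and draw the cap out.

servo_tool([
  [0,-0.002,0,0,0.015,0,0],
  [0,-0.006,0,0,0,0,0],
  [0,-0.008,0,0,0,0,0],
])

```text
time_s: 6.2
position: [527.5, -34.6, 184.9]
ee_rot: [-0.653, -0.103, -0.213, 0.72]
force: [-0.1, 0.9, -0.9]
opening: 13.9
```

Run:
```python
from plan import *
show();capang()
```

```text
t 6.2 p [527.5 -34.6 184.9] q [-0.23  0.19  0.3   2.28 -0.56  0.26  0.4 ] F [-0.1  0.9 -0.9] M [0.05 0.56 0.  ] op 13.9
  neck frame [ 1.   0.5 54.2] tool x [ 0.888 -0.172  0.426] y [ 0.44   0.057 -0.896]
  cap ang 1.299 axis err [ 0.006  0.008 -1.   ] Fneck [-0.4  0.9 -0.8] Mneck [ 0.1   0.55 -0.05]
```

servo_tool([
  [0,-0.01,0,0,0,0,0],
  [0,-0.015,0,0,0,0,0],
  [0,-0.02,0,0,0,0,0],
  [0,-0.025,0,0,0,0,0],
])

```text
time_s: 6.6
position: [493.0, -41.6, 246.3]
ee_rot: [-0.656, -0.1, -0.21, 0.718]
force: [-0.2, 0.6, -1.5]
opening: 13.7
```

Run:
```python
from plan import *
show();capang()
c=cap('side');im=cv2.resize(c['img'][130:280,250:450],None,fx=4,fy=4,interpolation=cv2.INTER_CUBIC)[:,:,::-1]
cv2.imwrite('pics/a3.png',im)
```

```text
t 6.6 p [493.  -41.6 246.3] q [-0.38  0.    0.45  2.29 -0.21  0.41  0.09] F [-0.2  0.6 -1.5] M [-0.02  0.61 -0.01] op 13.7
  neck frame [ -3.6  -2.7 124.8] tool x [ 0.892 -0.171  0.419] y [ 0.433  0.05  -0.9  ]
  cap ang 1.299 axis err [-0.003  0.002 -1.   ] Fneck [-0.7  0.6 -1.3] Mneck [ 0.04  0.6  -0.03]
```

View pics/a3.png

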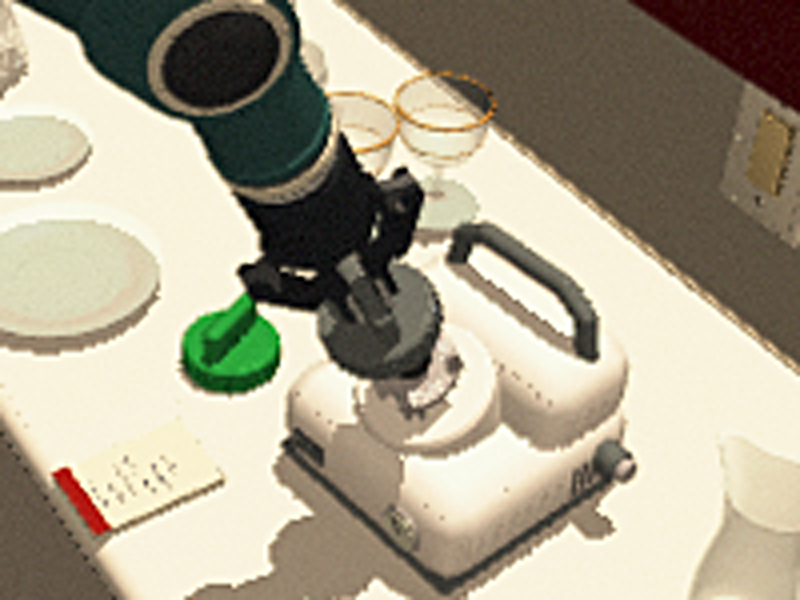

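The cap is off the neck at (380,320) and held, with the steel neck visible at (430,385). Next: upright it and carry it over the plate.

```bash
cat >> plan.py <<'E'
def upright():
    s=arm.observe();R0=R.from_quat(s['ee_rot']);y=R0.apply([0,1,0]);a=np.cross(y,[0,0,-1]);n=np.linalg.norm(a)
    return R.from_rotvec(a/n*np.arctan2(n,-y[2]))*R0 if n>1e-6 else R0
E
python3 - <<'E'
from plan import *
suggest(np.array([431,339,190.]),upright())
E
```

```text
[-0.018, 0.006, 0.045, -0.016, -0.0, 0.055]
[-0.018, 0.006, 0.045, -0.016, 0.0, 0.055]
[-0.018, 0.006, 0.045, -0.016, 0.0, 0.055]
[-0.017, 0.007, 0.045, -0.016, 0.0, 0.055]
[-0.017, 0.007, 0.045, -0.016, -0.0, 0.054]
[-0.016, 0.007, 0.045, -0.016, 0.0, 0.054]
[-0.016, 0.007, 0.045, -0.015, 0.0, 0.054]
[-0.016, 0.007, 0.045, -0.015, -0.0, 0.054]
```

servo_tool([
  [-0.01,0,0.025,-0.015,0,0.055,0],
  [-0.012,0.002,0.035,-0.015,0,0.055,0],
  [-0.014,0.004,0.035,-0.015,0,0.055,0],
  [-0.014,0.004,0.035,-0.015,0,0.055,0],
  [-0.014,0.004,0.035,-0.015,0,0.055,0],
  [-0.014,0.004,0.035,-0.015,0,0.055,0],
])

```text
time_s: 7.25
position: [454.7, 165.8, 228.2]
ee_rot: [-0.696, 0.024, -0.101, 0.711]
force: [0.6, 0.6, -1.2]
opening: 14.1
```

Run:
```python
from plan import *
show();suggest(np.array([431,339,170.]),upright(),vmax=.035)
```

```text
t 7.25 p [454.7 165.8 228.2] q [-0.65  0.16  0.23  2.1   0.    0.78 -0.6 ] F [ 0.6  0.6 -1.2] M [ 0.01  0.1  -0.03] op 14.1
  neck frame [-25.2 207.7 115.3] tool x [ 0.978 -0.177  0.106] y [ 0.11   0.011 -0.994]
[-0.013, 0.012, 0.035, -0.007, -0.0, 0.023]
[-0.012, 0.012, 0.035, -0.007, 0.0, 0.023]
[-0.012, 0.012, 0.035, -0.007, -0.0, 0.023]
[-0.012, 0.012, 0.035, -0.006, 0.0, 0.023]
[-0.008, 0.009, 0.025, -0.005, 0.0, 0.016]
[0.0, 0.0, 0.0, 0.0, -0.0, 0.0]
[0.0, 0.0, 0.0, 0.0, 0.0, 0.0]
[0.0, 0.0, 0.0, 0.0, 0.0, 0.0]
```

servo_tool([
  [-0.013,0.01,0.035,-0.006,0,0.023,0],
  [-0.012,0.012,0.035,-0.006,0,0.023,0],
  [-0.012,0.012,0.03,-0.006,0,0.023,0],
  [-0.01,0.012,0.025,-0.006,0,0.023,0],
  [-0.004,0.008,0.01,-0.004,0,0.015,0],
  [0,0,0,0,0,0,0],
])

```text
time_s: 7.85
position: [431.5, 316.1, 168.5]
ee_rot: [0.705, -0.061, 0.06, -0.704]
force: [0.5, -0.6, -1.8]
opening: 13.9
```

Run:
```python
from plan import *
show();suggest(np.array([431,339,100.]),upright(),vmax=.02,n=5)
c=cap('side');im=cv2.resize(c['img'][110:260,180:380],None,fx=4,fy=4,interpolation=cv2.INTER_CUBIC)[:,:,::-1]
cv2.imwrite('pics/a4.png',im)
c=cap('top');im=cv2.resize(c['img'][160:280,160:340],None,fx=4,fy=4,interpolation=cv2.INTER_CUBIC)[:,:,::-1]
cv2.imwrite('pics/a5.png',im)
```

```text
t 7.85 p [431.5 316.1 168.5] q [-0.8   0.38  0.13  1.96 -0.07  0.81 -0.8 ] F [ 0.5 -0.6 -1.8] M [-0.01  0.    0.05] op 13.9
  neck frame [-57.4 359.6  64.4] tool x [ 0.985 -0.17  -0.002] y [-0.002 -0.001 -1.   ]
[-0.001, 0.02, 0.007, 0.0, 0.0, -0.001]
[-0.001, 0.02, 0.007, 0.0, 0.0, -0.001]
[-0.001, 0.02, 0.007, 0.0, 0.0, -0.001]
[-0.001, 0.008, 0.003, 0.0, 0.0, -0.0]
[0.0, 0.0, 0.0, -0.0, -0.0, 0.0]
```

View pics/a4.png

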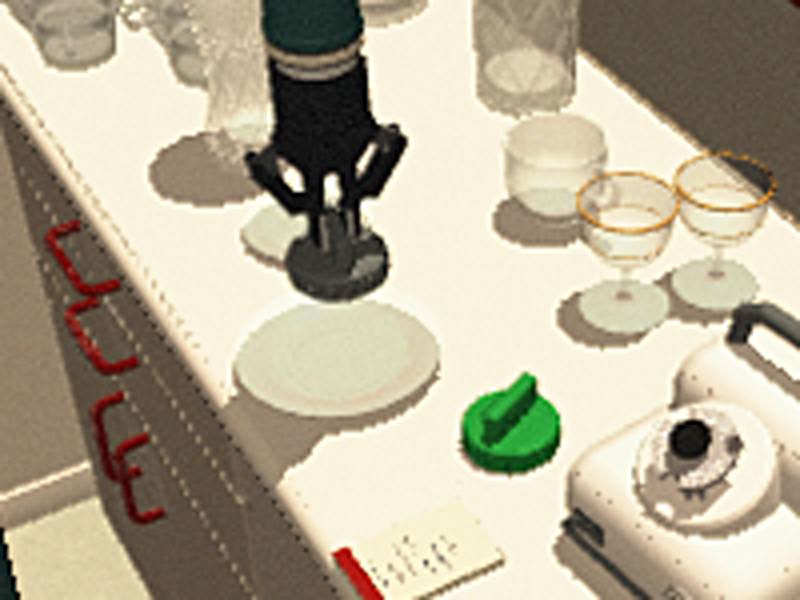

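View pics/a5.png

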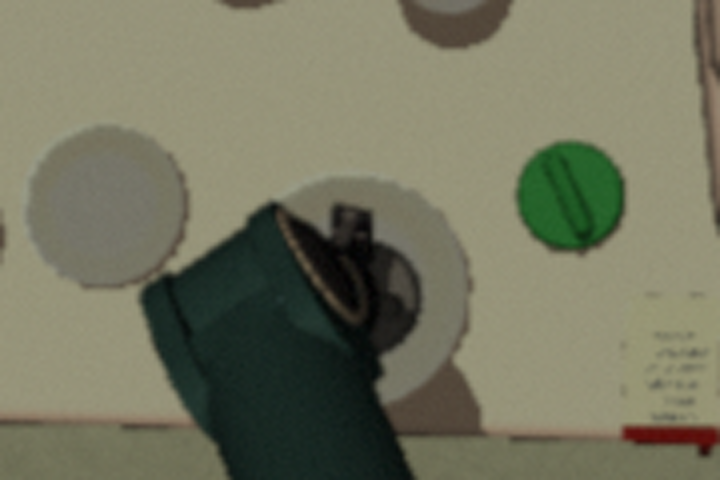

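The cap is held upright over the plate (side crop (337,262)). Now I'll centre and lower it.

servo_tool([
  [0,0.015,0.008,0,0,0,0],
  [0,0.02,0.008,0,0,0,0],
  [0,0.02,0.007,0,0,0,0],
  [0,0.02,0,0,0,0,0],
  [0,0.01,0,0,0,0,0],
  [0,0,0,0,0,0,0],
])

```text
time_s: 8.55
position: [444.1, 327.9, 88.2]
ee_rot: [-0.703, 0.063, -0.07, 0.705]
force: [-0.2, -0.5, -1.5]
opening: 13.7
```

Run:
```python
from plan import *
show();suggest(np.array([431,339,60.]),upright(),vmax=.02,n=3)
c=cap('side');im=cv2.resize(c['img'][150:240,210:330],None,fx=6,fy=6,interpolation=cv2.INTER_CUBIC)[:,:,::-1]
cv2.imwrite('pics/a6.png',im)
```

```text
t 8.55 p [444.1 327.9  88.2] q [-0.8   0.52  0.12  1.97 -0.09  0.65 -0.81] F [-0.2 -0.5 -1.5] M [-0.04 -0.02  0.01] op 13.7
  neck frame [-80.1 370.  -13.7] tool x [ 0.982 -0.187  0.011] y [ 0.011  0.001 -1.   ]
[-0.011, 0.02, 0.006, -0.002, -0.0, 0.008]
[-0.004, 0.008, 0.002, -0.001, 0.0, 0.003]
[0.0, 0.0, 0.0, 0.0, -0.0, 0.0]
```

View pics/a6.png

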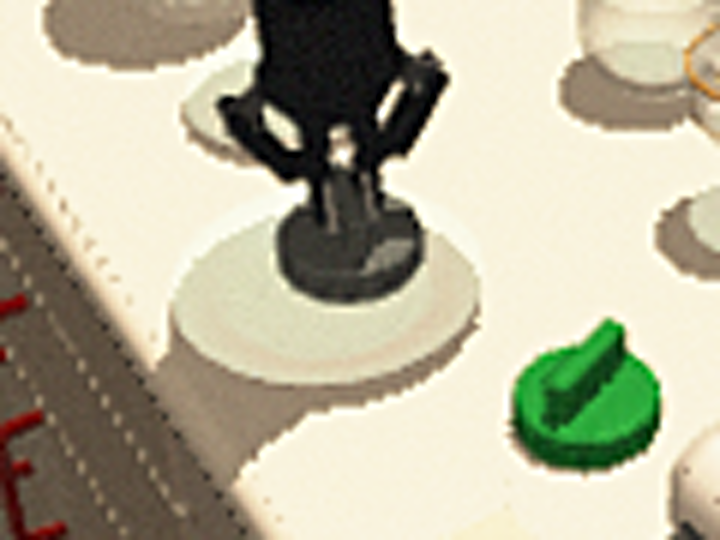

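servo_tool([
  [-0.015,0.005,0.006,-0.002,0,0.008,0],
  [-0.002,0.005,0.003,0,0,0.003,0],
  [0,0,0,0,0,0,0],
])

```text
time_s: 8.9
position: [429.7, 341.4, 80.9]
ee_rot: [-0.702, 0.066, -0.068, 0.706]
force: [-0.4, 0.3, -1.4]
opening: 14.4
```

Run:
```python
from plan import *
show();suggest(np.array([431,339,60.]),upright(),vmax=.02,n=3)
```

```text
t 8.9 p [429.7 341.4  80.9] q [-0.82  0.53  0.11  1.98 -0.1   0.64 -0.83] F [-0.4  0.3 -1.4] M [ 0.02 -0.01 -0.03] op 14.4
  neck frame [-94.8 384.9 -14.7] tool x [ 0.982 -0.189  0.002] y [ 0.003  0.005 -1.   ]
[0.002, 0.02, -0.002, -0.005, 0.0, 0.002]
[0.0, 0.001, -0.0, -0.0, 0.0, 0.0]
[0.0, 0.0, 0.0, -0.0, -0.0, 0.0]
```

servo_tool([
  [0,0.01,-0.001,-0.005,0,0.002,0],
  [0,0.01,0,0,0,0,0],
  [0,0.002,0,0,0,0,0],
])

```text
time_s: 9.2
position: [429.8, 341.4, 58.1]
ee_rot: [-0.703, 0.066, -0.067, 0.705]
force: [-0.6, -0.7, -1.2]
opening: 13.8
```

Run:
```python
from plan import *
show();suggest(np.array([431,339,52.]),upright(),vmax=.02,n=3)
c=cap('side');np.save('x.npy',c['img']);im=cv2.resize(c['img'][150:240,210:330],None,fx=6,fy=6,interpolation=cv2.INTER_CUBIC)[:,:,::-1]
cv2.imwrite('pics/a7.png',im)
```

```text
t 9.2 p [429.8 341.4  58.1] q [-0.82  0.57  0.11  1.98 -0.1   0.6  -0.83] F [-0.6 -0.7 -1.2] M [-0.03  0.07 -0.  ] op 13.8
  neck frame [-104.7  384.9  -35.2] tool x [ 0.982 -0.187  0.001] y [ 0.002  0.002 -1.   ]
[0.002, 0.006, -0.002, -0.002, 0.0, 0.001]
[0.0, 0.0, 0.0, -0.0, -0.0, 0.0]
[0.0, 0.0, 0.0, -0.0, -0.0, 0.0]
```

View pics/a7.png

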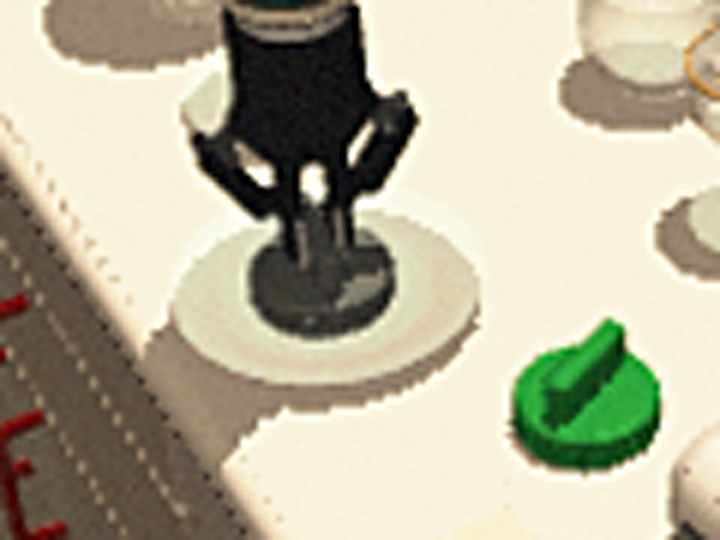

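The cap sits centrally over the plate: cap base ≈(322,295), plate outline centre ≈(326,292). Final lowering goes in small steps.

servo_tool([
  [0.001,0.003,-0.001,-0.002,0,0,0],
  [0,0.002,0,0,0,0,0],
])

```text
time_s: 9.45
position: [430.7, 339.8, 53.7]
ee_rot: [0.704, -0.067, 0.067, -0.704]
force: [-8.7, -5.4, 27.5]
opening: 14.1
```

Run:
```python
from plan import *
show()
```

```text
t 9.45 p [430.7 339.8  53.7] q [-0.81  0.58  0.11  1.98 -0.1   0.59 -0.83] F [-8.7 -5.4 27.5] M [-1.21  1.3  -0.02] op 14.1
  neck frame [-106.   383.3  -39.5] tool x [ 0.982 -0.188  0.   ] y [ 0.    -0.001 -1.   ]
```

Contact. Ease off the press, then open.

servo_tool([
  [0,-0.0003,0,0,0,0,0],
], newtons=60)

```text
time_s: 9.55
position: [431.1, 339.8, 54.4]
ee_rot: [0.704, -0.066, 0.067, -0.704]
force: [0.6, -0.1, -0.6]
opening: 13.8
```

Run:
```python
from plan import *
show()
```

```text
t 9.55 p [431.1 339.8  54.4] q [-0.81  0.58  0.11  1.98 -0.1   0.59 -0.83] F [ 0.6 -0.1 -0.6] M [ 0.02  0.02 -0.02] op 13.8
  neck frame [-105.4  383.2  -39. ] tool x [ 0.982 -0.188  0.001] y [ 0.001 -0.001 -1.   ]
```

servo_tool([
  [0,0,0,0,0,0,0.025],
  [0,0,0,0,0,0,0.04],
  [0,0,0,0,0,0,0.06],
  [0,0,0,0,0,0,0.07],
])

```text
time_s: 9.95
position: [432.0, 339.9, 54.9]
ee_rot: [-0.704, 0.066, -0.068, 0.704]
force: [0.3, 0.0, 0.5]
opening: 67.9
```

Run:
```python
from plan import *
show()
c=cap('side');im=cv2.resize(c['img'][150:240,210:330],None,fx=6,fy=6,interpolation=cv2.INTER_CUBIC)[:,:,::-1]
cv2.imwrite('pics/a8.png',im)
```

```text
t 9.95 p [432.  339.9  54.9] q [-0.81  0.58  0.11  1.98 -0.1   0.59 -0.83] F [0.3 0.  0.5] M [-0.04 -0.03  0.01] op 67.9
  neck frame [-104.3  383.2  -39. ] tool x [ 0.982 -0.189  0.002] y [ 0.002  0.    -1.   ]
```

View pics/a8.png

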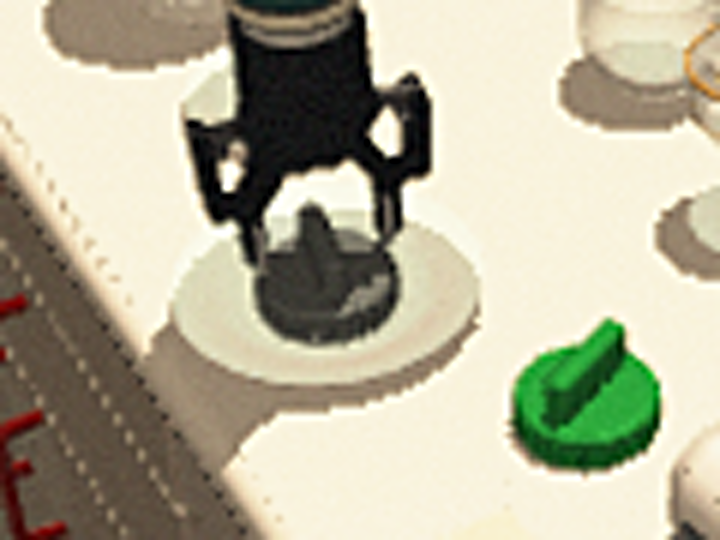

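The cap stands at (326,295), free of the fingers. I'll retract straight up and swing aside.

servo_tool([
  [0,-0.015,0,0,0,0,0.075],
  [0,-0.025,0,0,0,0,0.08],
  [0,-0.03,0,0,0,0,0.08],
  [0,-0.03,0,0,0,0,0.08],
  [0,-0.03,0,0,0,0,0.08],
  [-0.02,-0.02,0.03,0,0,0,0.08],
  [-0.02,-0.01,0.03,0,0,0,0.08],
  [0,0,0,0,0,0,0.08],
])

```text
time_s: 10.8
position: [404.0, 407.4, 228.8]
ee_rot: [-0.702, 0.067, -0.07, 0.705]
force: [0.5, 0.8, 0.2]
opening: 79.7
```

Run:
```python
from plan import *
show()
c=cap('side');cv2.imwrite('pics/b1.png',c['img'][:,:,::-1])
im=cv2.resize(c['img'][150:240,210:330],None,fx=6,fy=6,interpolation=cv2.INTER_CUBIC)[:,:,::-1]
cv2.imwrite('pics/b2.png',im)
m=(c['img'].max(2)<140);m[:,:235]=0;m[:,295:]=0;m[:175]=0;m[:,:][225:]=0
v,u=np.where(m&(c['range_z']>0));P=world(c,u,v);k=(P[:,2]>15)&(P[:,2]<75)&(np.hypot(P[:,0]-431,P[:,1]-340)<70);P=P[k]
from scipy.optimize import least_squares
f=lambda p:sdf((R.from_rotvec([p[4],p[5],0])*R.from_euler('z',p[3])).inv().apply(P-p[:3]))
r=least_squares(f,[431,340,8,-.19+0,0,0],loss='soft_l1',f_scale=3);print(k.sum(),r.x.round(3))
```

```text
t 10.8 p [404.  407.4 228.8] q [-0.95  0.36  0.12  1.82 -0.05  0.96 -1.  ] F [0.5 0.8 0.2] M [-0.01 -0.   -0.04] op 79.7
  neck frame [-46.5 453.4 126.3] tool x [ 0.981 -0.193  0.004] y [ 0.005  0.004 -1.   ]
344 [ 4.31160e+02  3.40747e+02  6.29000e+00  1.39300e+00 -3.00000e-03
 -5.00000e-03]
```

View pics/b1.png

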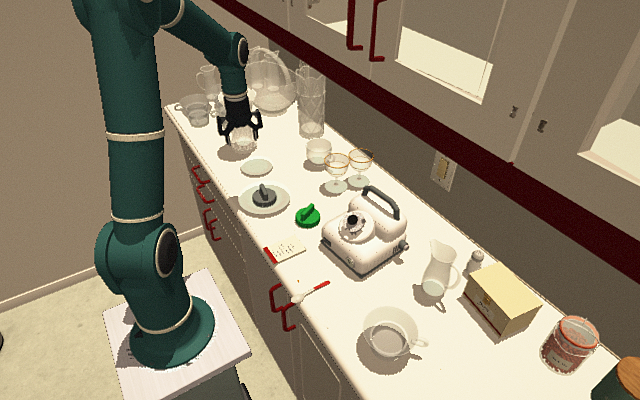

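View pics/b2.png

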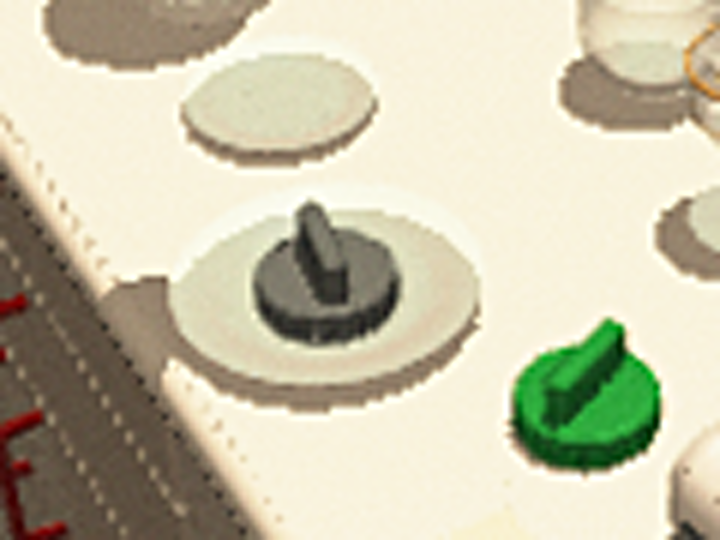

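The cap stands upright, fitted at (431,341) with its rim at z≈6 mm and tilt below 0.01 rad, in the middle of the plate. Cup, pad, spoon and jug look unmoved and the gripper is clear, so I'm handing in.

```bash
python3 -c "
from bench import arm
print(arm.close_job())"
```

```text
the job is handed in; nothing more can be done
None
```

The cap is off the steam cleaner and standing in the middle of the larger glass plate, but one push may have broken the 120 N wrist-force limit. When I first pressed the cap down it hit bottom, and a reading at the end of that move showed about 122 N. I backed off in the next move. The interface gave no verdict, so I can't tell whether that counts as a failure.

- **Sequence:** I turned the grey cap unpressed to the first stop at about 0.61 rad. I pressed it down there and turned it on, held about 6–7 mm down, to the last stop at about 1.30 rad. Then I drew it off the neck, turned it upright and lowered it onto the plate, with about 29 N at contact (limit 100 N). I eased off, let go and moved the arm clear. The job was at 10.8 s of the 48 s allowed at my last reading before handing in.
- **Cap position:** In the last picture the cap fits at (431, 341) mm with its rim about 6 mm above the worktop and tilt below 0.01 rad.
- **Plate position:** The top camera puts the plate centre at (431, 340) mm. The first side-camera estimate gave (425, 330) mm, about 12 mm away. I took it for a misfit and trusted the top view; either value is within the 20 mm allowed.
- **Other things:** The cup, note pad, jug and spoon looked unmoved in the picture; I did not measure them again.

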